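# Tip the spare-parts carton into its taped bay

### The job

The strap clamp lies where the tall carton has to go: push it sideways with the fingertips out of the big taped rectangle, until both its ends are inside the small one beside it. Then, with the clamp there and the tall carton still standing, push the tall carton over so that it ends lying flat on its broad face, wholly inside the big rectangle (its outer edge counts). Only push: do not squeeze, pick up or carry anything, and leave the other things where they stand.

Things in the scene. Friction and masses are not known exactly. Their poses are not given: they have to be found in the camera images.
- carton: tall brown cardboard carton, 40 mm thick (own x), 80 mm wide (own y), 150 mm tall (own z), 0.2 to 0.45 kg. Origin: centre of its underside. It starts standing over the -x end line of the big outline, its +x broad face looking into it, square within 0.1 rad. It grips the bench: a light level push at 2/3 of its height or above tips it without sliding; past about 15 degrees it falls by itself
- carton_mid (a point): centre of the tall carton (75 mm above the bench while standing)
- carton_foot_l (a point): corner point of the tall carton: foot end, own +y side, in the middle of the 40 mm thickness
- carton_foot_r (a point): corner point of the tall carton: foot end, own -y side, in the middle of the 40 mm thickness
- carton_head_l (a point): corner point of the tall carton: head (top) end, own +y side, in the middle of the 40 mm thickness
- carton_head_r (a point): corner point of the tall carton: head (top) end, own -y side, in the middle of the 40 mm thickness
- bay: the big rectangle of black tape on the bench (flat, no height to bump into), 210 mm along its x and 160 mm along its y, measured over the outside of the tape. Origin: its centre, on the bench. Its x axis points from the tall carton's end to the far end
- park: the small rectangle of black tape on the bench (flat), 160 mm along its x and 100 mm along its y over the outside of the tape. Origin: its centre. It lies beside the big one, parallel to it, 155 mm from centre line to centre line, on the +y or on the -y side
- clamp: loose steel strap clamp, a flat bar 90 mm long (own x), 32 mm wide (own y), 16 mm high, with a 12 mm wide slot along its middle, 0.3 kg; it starts lying in the big outline, its length roughly (within 0.15 rad) along the outline's x. Origin: centre of its underside
- clamp_mid (a point): centre of the strap clamp, 8 mm above the bench
- clamp_end_a (a point): middle of the clamp's end face at its own +x
- clamp_end_b (a point): middle of the clamp's end face at its own -x
- short_carton: bystander: short brown carton, 50 x 80 mm and 80 mm tall, standing. Origin: centre of its underside
- nozzle: bystander: steel nozzle standing on its flange, 44 mm across, 62 mm tall, beside the big outline on the side opposite to the small one. Origin: centre of its underside
- grease_jar: bystander: closed jar, 56 mm across, 75 mm tall. Origin: centre of its underside
There are look-alikes about, which are no part of the job. What is shaped like the carton but purple or turquoise is not meant.

How it is judged:
By the outcome, as a careful person would: the job done as asked, in the order asked, and still so for the second after the job is handed in, with the robot touching nothing.
It also fails if it takes over 48 s, if anything falls off the work surface, if the arm or the gripper's body presses on something with over 40 N, if the wrist force passes 120 N, or if a joint passes its speed limit or range.

### The arm

A 6-joint arm with a two-finger parallel gripper is mounted at the origin on the work surface. World frame = base frame: x ahead of the robot, y to its left, z up, the work surface at z = 0. Lengths are in m, angles in degrees, forces in N, time in s.
With the tool pointing down it reaches from about 0.375 to 0.9 m from the base axis. Payload 3.1 kg.
Tool frame: the origin (TCP) lies midway between the tips of the shut fingers; the grasp point (between the pads) lies 19 mm behind it (arm.hold_point_z is the distance from the TCP to the grasp point, in m); z points along the fingers, y is the direction in which the jaws open and shut (so a half turn about z gives the same grasp; the last joint's range is limited). The gripper opens to 87 mm and grips with 3 to 60 N. Pads are 19 mm wide; open, the fingers measure 117 mm over their backs; the gripper's body (75 mm by 190 mm) begins 51 mm behind the grasp point.
Start: joints at [55.376, 30.224, 82.088, -0, 67.689, -10.227], TCP at [0.258, 0.569, 0.223] pointing down, gripper open.
Joint ranges: [-176.69, 176.69], [-43.24, 126.21], [12.49, 139.97], [-82, 262], [0, 151.66], [-163.58, 163.58]. Speed limits (degrees/s): [159.86, 159.86, 180, 180, 180, 180].

### API

Orientations are given as a 3x3 rotation matrix whose columns are the frame's x, y, z axes.
In Python, from station import arm, cams gives the robot as it stands. The module is installed in compiled form; this text tells all that it offers.
- The arm moves only by the tool jog_arm, never from a script. Its arguments are lists of equal length, an entry for each row: "travel": the shift along the tool's x, y, z in m, a list of three; "dr": the turn, a rotation vector about the tool's x, y, z in rad, a list of three; "claw": the opening in per cent of the stroke, from 0 (shut) to 100 (fully open). A call has 1 to 8 rows; each row is the pose to reach, as a shift and turn from the pose commanded when the call began, along the tool's axes at that moment; what a row does not reach only later rows make up. A row lasts 1/8 s, in which the tool goes at most 62.5 mm and 10.7 degrees, less where a joint would pass 70% of its speed; a pose out of reach is approached as far as the arm can. A call with a gripper value outside its range is refused whole. The fingers move at their own pace and stop on an object; "newtons" is the grip in N (left out, the last holds). Time passes only in rows, so rows that repeat a pose let the fingers close. It gives the time, the measured TCP pose, the force and the opening at its end, in the units of the state.
- arm.get_state(): the state, without advancing time (a new reading comes with each control period).
- cams.read_camera(name): name is "scene" or "side" or "wrist"; returns the picture (480x640x3 uint8, red, green, blue); there is no depth.
- cams.camera_params(name): a dict with "fovy" (degrees; the focal length in pixels is half the picture's height over the tangent of half this angle, whatever the lens; pixels are square), "cx", "cy" (the principal point, pixels), "rvec" (rotation vector, rad) and "tvec" (3), from world to camera coordinates, as OpenCV has them. Camera axes: x right, y down, z forward; pixel columns grow to the right and rows downward; lengths in m; the calibration is good to about 2 mm. A picture is of the moment at which its call begins: read the wrist's pose just before it. camera_params takes no time and is no camera call; for the wrist camera it gives the pose at the moment of the call.
- arm.finish_job(): hands the job in, once; it reports no verdict.
The state is a dict: "time_s": time; "joint_pos": joint angles; "qvel": joint speeds; "effort": joint torques, N m; "eef_pos": TCP position; "eef_rot": TCP orientation; "wrist_force": force on the tool from outside, world axes, zero at the start; "torque": the same for the moment, N m; "width": finger opening in m.
Only numpy, scipy, OpenCV 4.12 (cv2) and the standard library are available. Lean on these libraries where they do the work, as an engineer would, in place of code of your own. Each camera call takes 0.05 s, during which the arm holds its last target.

## Working session

There is one attempt and no reset: what is moved stays moved. The work goes in short steps, Python scripts to look and compute and a tool call to move; the robot and the scene stay as the last step left them, time stands still between calls to the robot, and variables do not carry over. Pictures are saved under pics/ and viewed, and the job is handed in when it is done.

Besides the shell and the picture viewer there is one more tool, called after "Call:" by a JSON object that holds its "name" and its "arguments", one argument or row to a line. jog_arm: Moves the arm, as the interface text tells. Its arguments: {"type":"object","properties":{"travel":{"type":"array"},"dr":{"type":"array"},"claw":{"type":"array"},"newtons":{"type":"number"}},"required":["travel","dr","claw"]}

```bash
mkdir -p pics
python3 - <<'E'
from station import arm,cams
import cv2
s=arm.get_state();print(s)
for n in ("scene","side"):
    im=cams.read_camera(n);cv2.imwrite(f"pics/{n}0.png",im[:,:,::-1]);print(n,cams.camera_params(n))
E
```

```text
{'time_s': 0.0, 'joint_pos': array([ 5.53767360e+01,  3.02775932e+01,  8.21566680e+01,  1.87528526e-04,
        6.76877563e+01, -1.02245757e+01]), 'qvel': array([ 0.05131937,  0.03887461,  0.05391229, -0.06129825, -0.03221581,
       -0.04774169]), 'effort': array([-4.56958251e-04, -4.40043533e+01, -1.76595980e+01,  6.33348478e-02,
        5.82674425e-02, -1.58133062e-04]), 'eef_pos': array([0.25770279, 0.56860011, 0.22158478]), 'eef_rot': array([[-9.10692372e-01,  4.13083446e-01, -1.21248636e-03],
       [ 4.13085050e-01,  9.10690769e-01, -1.75074393e-03],
       [ 3.80996798e-04, -2.09524913e-03, -9.99997732e-01]]), 'wrist_force': array([ 0.74312106, -0.2378867 ,  0.93239494]), 'torque': array([0.03635732, 0.00010205, 0.01378374]), 'width': 0.0873858569321376}
scene {'fovy': 46.71100767177391, 'cx': 325.6320604874479, 'cy': 238.1787270020757, 'rvec': array([ 1.26879638,  2.01675998, -1.06751924]), 'tvec': array([ 0.20943095, -0.1683221 ,  1.38606125])}
side {'fovy': 54.107716048153215, 'cx': 323.5762695174716, 'cy': 243.81206771494638, 'rvec': array([ 2.10723707, -0.14246544,  0.06476351]), 'tvec': array([-0.52395497,  0.14261386,  0.73920349])}
```

View pics/scene0.png

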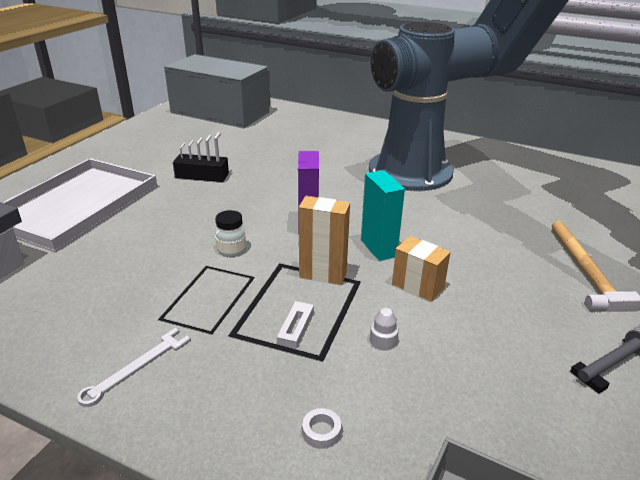

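View pics/side0.png

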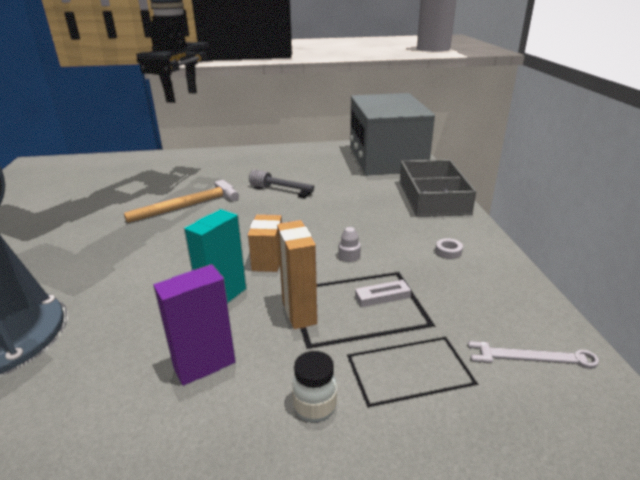

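The tall brown carton is at scene (324,240) and side (298,275). The turquoise (382,215) and purple (309,180) boxes are look-alikes, and the short carton is at (421,267). The clamp is at (296,324), in the big outline. The small outline is at (207,299), beside the wrench. I'll enlarge to confirm this and read pixels.

Run:
```python
import cv2
a=cv2.imread("pics/scene0.png")[190:370,150:420];cv2.imwrite("pics/sc_crop.png",cv2.resize(a,None,fx=2.95,fy=2.95,interpolation=cv2.INTER_CUBIC))
a=cv2.imread("pics/side0.png")[210:410,240:490];cv2.imwrite("pics/si_crop.png",cv2.resize(a,None,fx=3,fy=3,interpolation=cv2.INTER_CUBIC))
```

```text
(no output)
```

View pics/sc_crop.png

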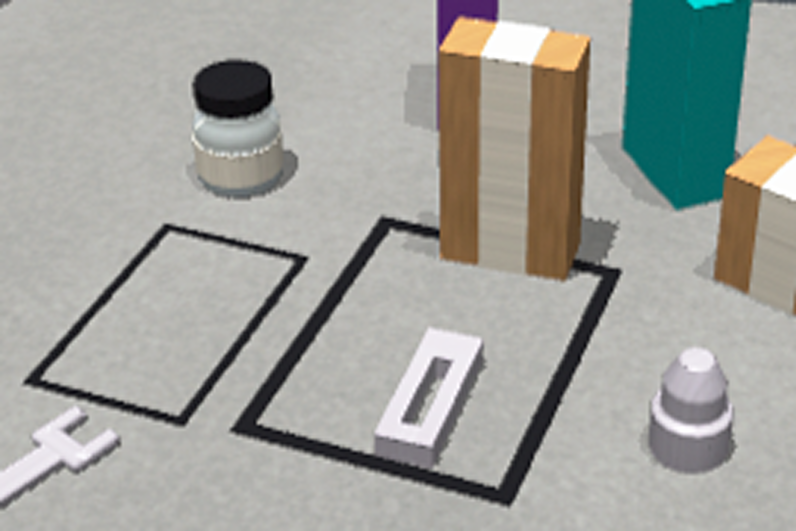

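View pics/si_crop.png

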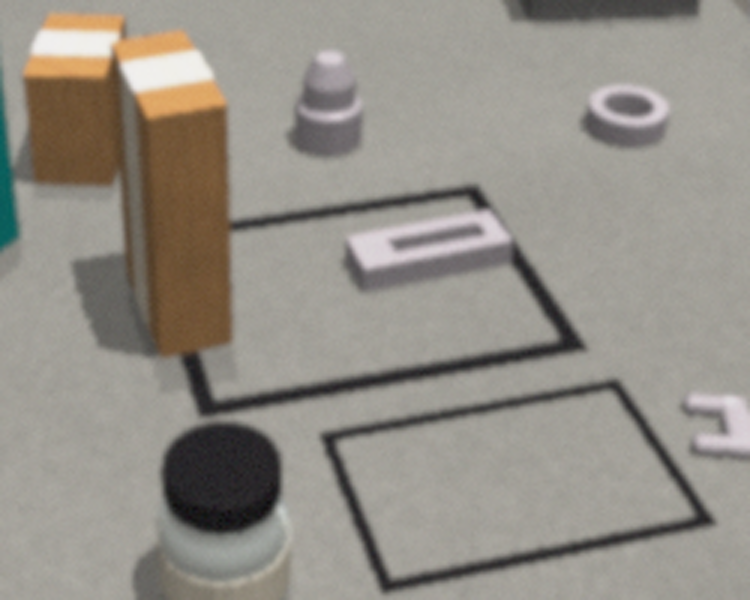

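```bash
cat > h.py <<'E'
import numpy as np,cv2
from station import arm,cams
from scipy.optimize import least_squares
P={n:cams.camera_params(n) for n in("scene","side")}
def K(p):
    f=240/np.tan(np.radians(p["fovy"]/2));return np.array([[f,0,p["cx"]],[0,f,p["cy"]],[0,0,1.]])
def proj(n,X,p=None):
    p=p or P[n];return cv2.projectPoints(np.asarray(X,float).reshape(-1,1,3),p["rvec"],p["tvec"],K(p),None)[0].reshape(-1,2)
def ray(n,uv,z,p=None):
    p=p or P[n];R=cv2.Rodrigues(p["rvec"])[0];c=-R.T@p["tvec"]
    d=R.T@np.linalg.inv(K(p))@np.array([uv[0],uv[1],1.]);return c+d*(z-c[2])/d[2]
def fit(obs,x0):  # obs list (cam,uv,local xyz)
    def T(q,l):
        c,s=np.cos(q[2]),np.sin(q[2]);return [q[0]+c*l[0]-s*l[1],q[1]+s*l[0]+c*l[1],l[2]]
    def r(q):return np.concatenate([proj(n,[T(q,l)])[0]-uv for n,uv,l in obs])
    s=least_squares(r,x0,loss="soft_l1");return s.x,np.round(r(s.x).reshape(-1,2),1)
S=lambda u,v:("scene",np.array([u/2.95+150-.33,v/2.95+190-.33]))
D=lambda u,v:("side",np.array([u/3+240-.33,v/3+210-.33]))
E
cat > m1.py <<'E'
from h import *
np.set_printoptions(precision=4,suppress=True)
for o in [S(383,217),S(620,270),S(508,506),S(232,431),D(476,186),D(585,349),D(203,413)]: print(ray(o[0],o[1],0))
print("park")
for o in [S(166,224),S(308,258),S(184,426),S(24,382),D(322,435),D(616,381),D(714,522),D(384,590)]: print(ray(o[0],o[1],0))
print("clamp")
for o in [S(430,327),S(484,340),S(437,450),S(376,438),D(346,240),D(490,210)]: print(ray(o[0],o[1],.016))
print("carton")
for o in [S(460,17),S(592,37),S(578,70),S(441,50),D(115,45),D(182,32),D(227,105),D(145,120)]: print(ray(o[0],o[1],.15))
for o in [S(441,258),S(568,278),D(160,353),D(232,343)]: print(ray(o[0],o[1],0))
print("nozzle base, jar base, wrench, short")
for o in [S(690,468),D(330,155)]: print(ray(o[0],o[1],0))
for o in [S(238,195)]: print(ray(o[0],o[1],0))
for o in [S(80,410),S(118,438),D(690,400),D(695,445)]: print(ray(o[0],o[1],0.005))
for o in [S(716,278),D(40,182),D(110,182)]: print(ray(o[0],o[1],0))
E
python3 m1.py
```

```text
[ 0.4883 -0.0994  0.    ]
[0.4715 0.0572 0.    ]
[0.68   0.0798 0.    ]
[ 0.696  -0.0771  0.    ]
[0.6788 0.0773 0.    ]
[ 0.6956 -0.079   0.    ]
[ 0.491  -0.0985  0.    ]
park
[ 0.5563 -0.2182  0.    ]
[ 0.5466 -0.1199  0.    ]
[ 0.7041 -0.1024  0.    ]
[ 0.714 -0.202  0.   ]
[ 0.5474 -0.122   0.    ]
[ 0.7032 -0.105   0.    ]
[ 0.7146 -0.2015  0.    ]
[ 0.558  -0.2182 -0.    ]
clamp
[ 0.5885 -0.013   0.016 ]
[0.585  0.0195 0.016 ]
[0.6747 0.0361 0.016 ]
[0.6809 0.0034 0.016 ]
[0.5843 0.0125 0.016 ]
[0.6731 0.0293 0.016 ]
carton
[ 0.4725 -0.0525  0.15  ]
[0.4589 0.0258 0.15  ]
[0.4966 0.0333 0.15  ]
[ 0.5117 -0.0448  0.15  ]
[0.4614 0.0169 0.15  ]
[0.4967 0.0259 0.15  ]
[ 0.5116 -0.0509  0.15  ]
[ 0.472  -0.0588  0.15  ]
[ 0.5099 -0.0466  0.    ]
[0.4931 0.0318 0.    ]
[ 0.4729 -0.0504  0.    ]
[ 0.5116 -0.0479  0.    ]
nozzle base, jar base, wrench, short
[0.6129 0.1545 0.    ]
[ 0.5953  0.1251 -0.    ]
[ 0.5092 -0.1952  0.    ]
[ 0.7227 -0.1562  0.005 ]
[ 0.7313 -0.1249  0.005 ]
[ 0.7322 -0.1287  0.005 ]
[ 0.7225 -0.1587  0.005 ]
[0.4526 0.1129 0.    ]
[0.41   0.1211 0.    ]
[0.4536 0.1147 0.    ]
```

Run:
```python
from h import *
np.set_printoptions(precision=4,suppress=True)
def rect(obs,L,W,x0):
    return fit([(c,uv,l) for (c,uv),l in obs],x0)
bx,by=.105,.08
print("bay",rect([(S(383,217),(-bx,-by,0)),(S(620,270),(-bx,by,0)),(S(508,506),(bx,by,0)),(S(232,431),(bx,-by,0)),(D(476,186),(bx,by,0)),(D(585,349),(bx,-by,0)),(D(203,413),(-bx,-by,0))],0,0,[.58,0,.1])[0])
a,b=.08,.05
print("park",rect([(S(166,224),(-a,-b,0)),(S(308,258),(-a,b,0)),(S(184,426),(a,b,0)),(S(24,382),(a,-b,0)),(D(322,435),(-a,b,0)),(D(616,381),(a,b,0)),(D(714,522),(a,-b,0)),(D(384,590),(-a,-b,0))],0,0,[.63,-.16,.1])[0])
a,b,h=.045,.016,.016
print("clamp",rect([(S(430,327),(-a,-b,h)),(S(484,340),(-a,b,h)),(S(376,438),(a,-b,h)),(D(346,240),(-a,b,h)),(D(490,210),(a,b,h))],0,0,[.63,.01,.18]))
a,b,h=.02,.04,.15
print("carton",rect([(S(460,17),(-a,-b,h)),(S(592,37),(-a,b,h)),(S(578,70),(a,b,h)),(S(441,50),(a,-b,h)),(D(115,45),(-a,b,h)),(D(182,32),(a,b,h)),(D(227,105),(a,-b,h)),(D(145,120),(-a,-b,h)),(S(441,258),(a,-b,0)),(S(568,278),(a,b,0)),(D(160,353),(-a,-b,0)),(D(232,343),(a,-b,0))],0,0,[.48,-.01,.17]))
print("purple")
for uv in [(185,380),(235,352)]:print(ray("side",uv,0))
for uv in [(156,283),(215,268),(226,287),(170,303)]:print(ray("side",uv,.15))
print("turq")
for uv in [(205,310),(243,287)]:print(ray("side",uv,0))
for uv in [(188,229),(228,212),(243,221),(204,241)]:print(ray("side",uv,.15))
```

```text
bay [ 0.584  -0.0099  0.1047]
park [ 0.6306 -0.1608  0.1101]
clamp (array([0.6321, 0.0103, 0.1623]), array([[-0.3,  0.6],
       [-0.4, -0.1],
       [-0.4, -1.1],
       [-0.2, -2.2],
       [-0.2, -1.4]]))
carton (array([ 0.4848, -0.0105,  0.1809]), array([[-0.5, -0.2],
       [-0.1, -0.3],
       [-0.6,  0.1],
       [-0.8, -0.2],
       [-2.5, -2.4],
       [-0. , -2. ],
       [-0.3, -1.7],
       [-0. , -2. ],
       [-0.3,  0.6],
       [-0.6,  1.4],
       [-0.2,  1.3],
       [-0. , -0.7]]))
purple
[ 0.316 -0.139  0.   ]
[ 0.3833 -0.0933  0.    ]
[ 0.301  -0.1148  0.15  ]
[ 0.3731 -0.091   0.15  ]
[ 0.3896 -0.1363  0.15  ]
[ 0.3249 -0.1593  0.15  ]
turq
[0.3303 0.0138 0.    ]
[0.3922 0.0702 0.    ]
[0.3249 0.0236 0.15  ]
[0.3829 0.0721 0.15  ]
[0.4076 0.0371 0.15  ]
[ 0.3523 -0.0168  0.15  ]
```

Call:
{"name": "jog_arm", "arguments": {
  "travel": [
    [-0.55,-0.32,0],
    [-0.55,-0.32,0],
    [-0.55,-0.32,0],
    [-0.55,-0.32,0],
    [-0.55,-0.32,0],
    [-0.55,-0.32,0],
    [-0.55,-0.32,0],
    [-0.55,-0.32,0]
  ],
  "dr": [
    [0,0,0.98],
    [0,0,0.98],
    [0,0,0.98],
    [0,0,0.98],
    [0,0,0.98],
    [0,0,0.98],
    [0,0,0.98],
    [0,0,0.98]
  ],
  "claw": [55,55,55,55,55,55,55,55]
}}

```text
time_s: 1.1
eef_pos: [0.5486, 0.1599, 0.2223]
eef_rot: [[-0.164, 0.986, -0.001], [0.986, 0.164, 0.0], [0.0, -0.001, -1.0]]
wrist_force: [0.3, 0.0, 0.1]
width: 0.0477
```

Call:
{"name": "jog_arm", "arguments": {
  "travel": [
    [-0.11,0.055,0],
    [-0.11,0.055,0],
    [-0.11,0.055,0.08],
    [-0.11,0.055,0.12],
    [-0.11,0.055,0.12]
  ],
  "dr": [
    [0,0,0],
    [0,0,0],
    [0,0,0],
    [0,0,0],
    [0,0,0]
  ],
  "claw": [55,55,55,55,55]
}}

```text
time_s: 1.72
eef_pos: [0.6154, 0.0622, 0.0973]
eef_rot: [[-0.164, 0.986, -0.013], [0.987, 0.164, 0.001], [0.003, -0.013, -1.0]]
wrist_force: [-0.1, -0.1, 0.6]
width: 0.0479
```

Run:
```python
from h import *
s=arm.get_state();print(s["eef_pos"])
for n in("wrist","side"):
    p=cams.camera_params(n);im=cams.read_camera(n);cv2.imwrite(f"pics/{n}1.png",im[:,:,::-1])
```

```text
[0.61544117 0.06222565 0.0972807 ]
```

View pics/wrist1.png

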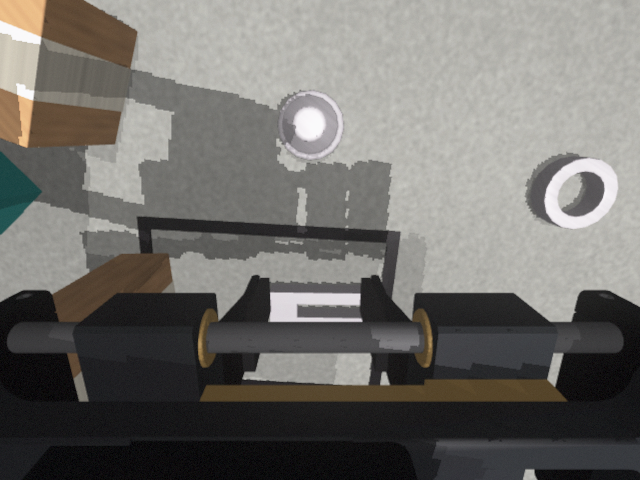

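View pics/side1.png

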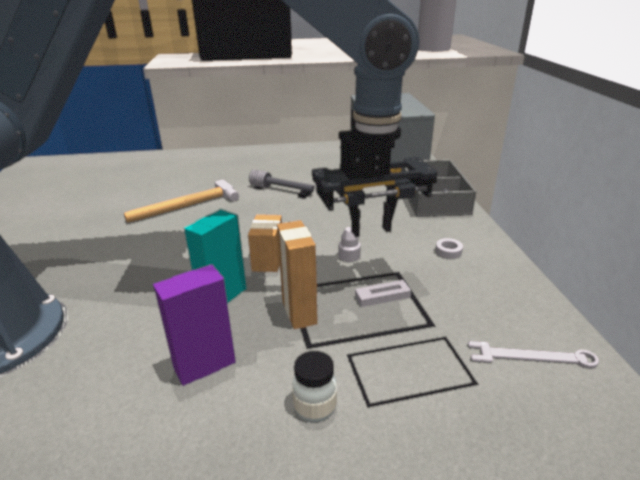

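The wrist picture shows the fingers just on the +y side of the clamp (320,300), clear of the nozzle (311,125). The carton and gripper body are clear too. I'll go down next.

Call:
{"name": "jog_arm", "arguments": {
  "travel": [
    [-0.004,0.01,0.03],
    [-0.004,0.01,0.06],
    [-0.004,0.01,0.08],
    [-0.004,0.01,0.088],
    [-0.004,0.01,0.088]
  ],
  "dr": [
    [0,0,0],
    [0,0,0],
    [0,0,0],
    [0,0,0],
    [0,0,0]
  ],
  "claw": [55,55,55,55,55]
}}

```text
time_s: 2.45
eef_pos: [0.6312, 0.06, 0.0153]
eef_rot: [[-0.165, 0.986, 0.001], [0.986, 0.165, -0.0], [-0.0, 0.001, -1.0]]
wrist_force: [0.1, 0.4, -0.5]
width: 0.0479
```

Call:
{"name": "jog_arm", "arguments": {
  "travel": [
    [0,-0.004,0.008],
    [-0.01,-0.004,0.008],
    [-0.02,-0.004,0.008],
    [-0.032,-0.006,0.008],
    [-0.044,-0.008,0.008],
    [-0.056,-0.01,0.008],
    [-0.068,-0.012,0.008],
    [-0.08,-0.014,0.008]
  ],
  "dr": [
    [0,0,0],
    [0,0,0],
    [0,0,0],
    [0,0,0],
    [0,0,0],
    [0,0,0.01],
    [0,0,0.02],
    [0,0,0.03]
  ],
  "claw": [55,55,55,55,55,55,55,55]
}}

```text
time_s: 3.45
eef_pos: [0.63, -0.0221, 0.0066]
eef_rot: [[-0.134, 0.991, 0.0], [0.991, 0.134, 0.0], [0.0, 0.0, -1.0]]
wrist_force: [-0.8, 1.9, 1.2]
width: 0.0481
```

Run:
```python
from h import *
s=arm.get_state();print(s["eef_pos"],s["eef_rot"],s["wrist_force"])
im=cams.read_camera("scene")[:,:,::-1];cv2.imwrite("pics/sc2.png",cv2.resize(im[190:370,150:420],None,fx=2.95,fy=2.95,interpolation=cv2.INTER_CUBIC))
```

```text
[ 0.6299907  -0.02208091  0.00664714] [[-1.33734954e-01  9.91017135e-01  2.78183125e-05]
 [ 9.91017128e-01  1.33734949e-01  1.27403610e-04]
 [ 1.22538880e-04  4.46067400e-05 -9.99999991e-01]] [-0.79672729  1.85180221  1.24633569]
```

View pics/sc2.png

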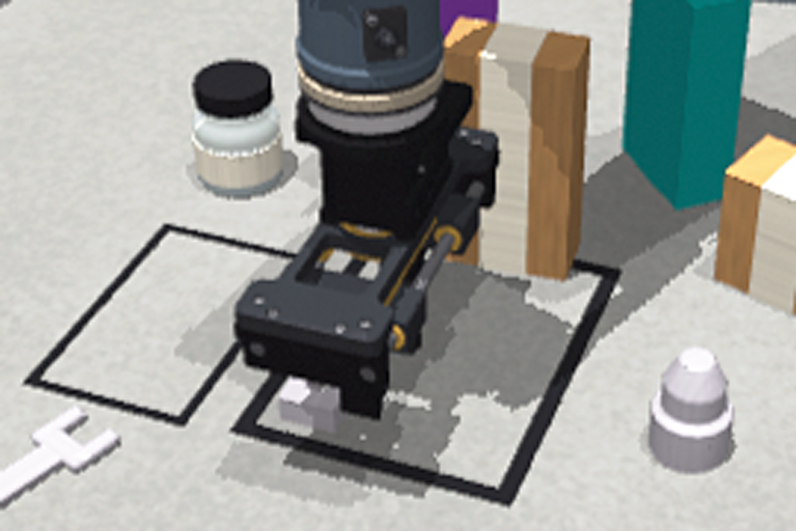

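Call:
{"name": "jog_arm", "arguments": {
  "travel": [
    [-0.014,-0.002,0],
    [-0.029,-0.004,0],
    [-0.044,-0.006,0],
    [-0.059,-0.008,0],
    [-0.074,-0.01,0],
    [-0.088,-0.012,0],
    [-0.1,-0.014,0],
    [-0.11,-0.016,0]
  ],
  "dr": [
    [0,0,0.004],
    [0,0,0.008],
    [0,0,0.012],
    [0,0,0.016],
    [0,0,0.02],
    [0,0,0.024],
    [0,0,0.024],
    [0,0,0.024]
  ],
  "claw": [55,55,55,55,55,55,55,55]
}}

```text
time_s: 4.5
eef_pos: [0.6289, -0.1333, 0.0065]
eef_rot: [[-0.111, 0.994, -0.0], [0.994, 0.111, -0.0], [-0.0, -0.0, -1.0]]
wrist_force: [-0.0, 1.7, 0.5]
width: 0.048
```

Run:
```python
from h import *
s=arm.get_state();print(s["eef_pos"],s["eef_rot"],s["wrist_force"])
im=cams.read_camera("side")[:,:,::-1];cv2.imwrite("pics/si3.png",cv2.resize(im[210:410,240:490],None,fx=3,fy=3,interpolation=cv2.INTER_CUBIC))
```

```text
[ 0.62890507 -0.13333179  0.0064953 ] [[-1.10571208e-01  9.93868204e-01 -9.05667772e-06]
 [ 9.93868204e-01  1.10571208e-01 -3.78943399e-05]
 [-3.66605717e-05 -1.31911670e-05 -9.99999999e-01]] [-0.01401951  1.69689308  0.50459846]
```

View pics/si3.png

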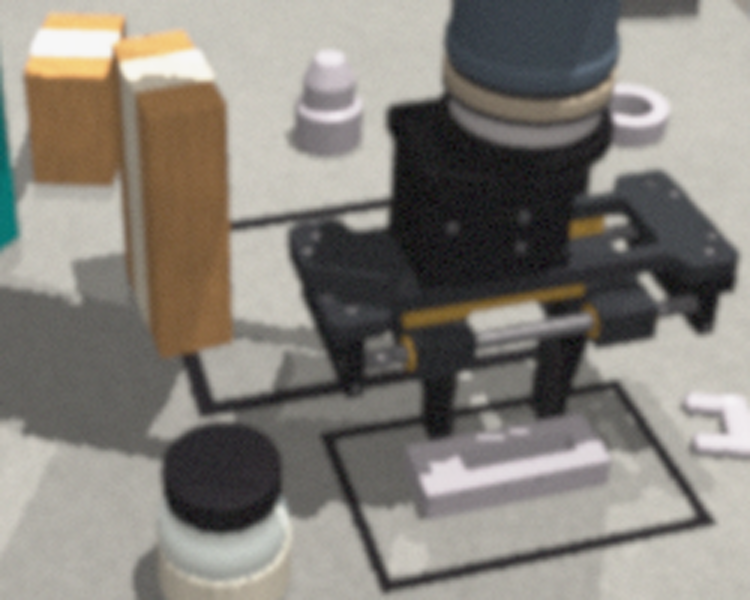

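Side view: the clamp (crop 510,470) lies well inside the small outline, and the carton is still standing at (190,200). I'll back off, lift, and check from above.

Call:
{"name": "jog_arm", "arguments": {
  "travel": [
    [0.02,0,0],
    [0.025,0,0],
    [0.025,0,-0.06],
    [0.025,0,-0.12],
    [0.025,0,-0.18],
    [0.025,0,-0.235],
    [0.1,0.0,-0.235],
    [0.15,0.0,-0.235]
  ],
  "dr": [
    [0,0,0],
    [0,0,0],
    [0,0,0],
    [0,0,0],
    [0,0,0.18],
    [0,0,0.36],
    [0,0,0.54],
    [0,0,0.72]
  ],
  "claw": [55,55,55,30,20,20,20,20]
}}

```text
time_s: 5.55
eef_pos: [0.6124, 0.0176, 0.2428]
eef_rot: [[0.576, 0.818, 0.002], [0.818, -0.576, -0.0], [0.001, 0.002, -1.0]]
wrist_force: [-0.1, 0.3, -0.5]
width: 0.0183
```

Run:
```python
from h import *
s=arm.get_state();print(s["eef_pos"],s["eef_rot"],s["joint_pos"])
im=cams.read_camera("scene")[:,:,::-1];cv2.imwrite("pics/sc4.png",cv2.resize(im[190:370,150:420],None,fx=2.95,fy=2.95,interpolation=cv2.INTER_CUBIC))
```

```text
[0.61237846 0.01762949 0.24277264] [[ 5.75808871e-01  8.17580701e-01  2.43758297e-03]
 [ 8.17583604e-01 -5.75809782e-01 -3.80079692e-04]
 [ 1.09283830e-03  2.21178113e-03 -9.99996957e-01]] [-8.78971519e+00  2.79660721e+01  8.27537136e+01 -1.92082915e-04
  6.91388634e+01  2.63667439e+01]
```

View pics/sc4.png

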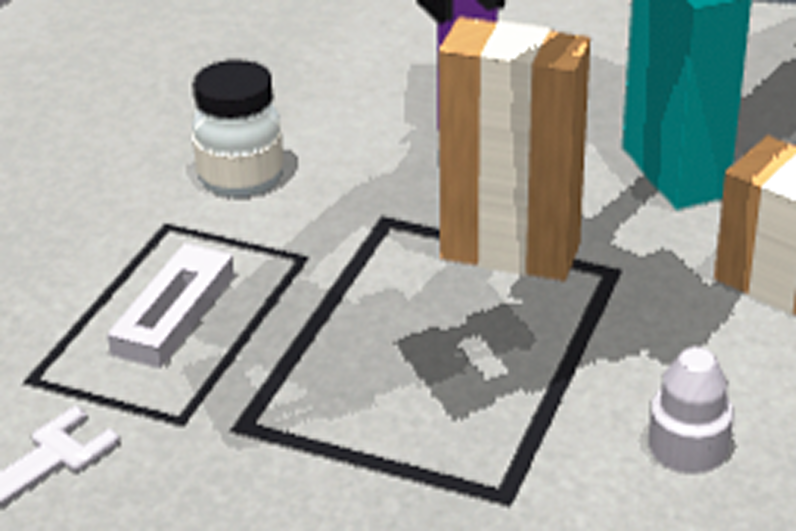

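The clamp (crop 170,300) lies wholly inside the small outline, with the carton standing and untouched at (515,150). I'll go behind the carton now.

Call:
{"name": "jog_arm", "arguments": {
  "travel": [
    [-0.03,-0.03,0],
    [-0.065,-0.06,0],
    [-0.1,-0.09,0],
    [-0.132,-0.123,0],
    [-0.132,-0.123,0],
    [-0.132,-0.123,0],
    [-0.132,-0.123,0]
  ],
  "dr": [
    [0,0,0.17],
    [0,0,0.34],
    [0,0,0.5],
    [0,0,0.67],
    [0,0,0.78],
    [0,0,0.78],
    [0,0,0.78]
  ],
  "claw": [20,20,20,20,20,20,20]
}}

```text
time_s: 6.48
eef_pos: [0.4366, -0.0221, 0.2417]
eef_rot: [[0.983, 0.186, 0.001], [0.186, -0.983, -0.0], [0.001, 0.0, -1.0]]
wrist_force: [-0.3, 0.1, -0.3]
width: 0.0174
```

Run:
```python
from h import *
s=arm.get_state();print(s["eef_pos"],s["eef_rot"],s["joint_pos"])
a=cams.read_camera("wrist")[:,:,::-1];b=cams.read_camera("side")[:,:,::-1]
cv2.imwrite("pics/w5.png",a);cv2.imwrite("pics/si5.png",b)
```

```text
[ 0.43660785 -0.02208912  0.24166119] [[ 9.82627861e-01  1.85585963e-01  5.80296658e-04]
 [ 1.85586160e-01 -9.82627947e-01 -3.06811289e-04]
 [ 5.13275845e-04  4.09176349e-04 -9.99999785e-01]] [-1.76003166e+01  1.41062407e+01  1.06441190e+02 -7.78571274e-03
  5.94155620e+01  6.17083385e+01]
```

View pics/w5.png

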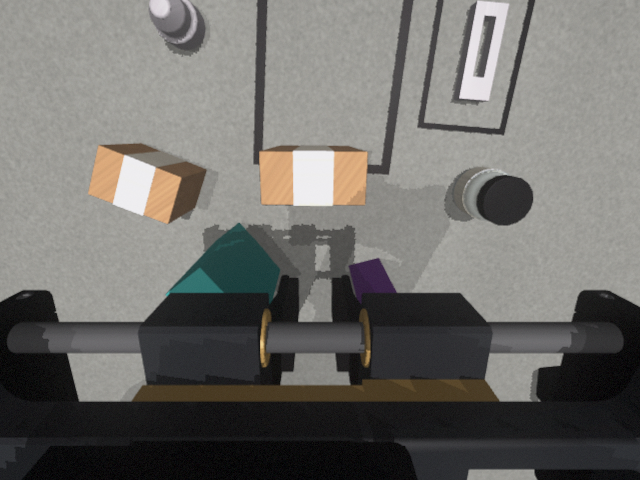

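View pics/si5.png

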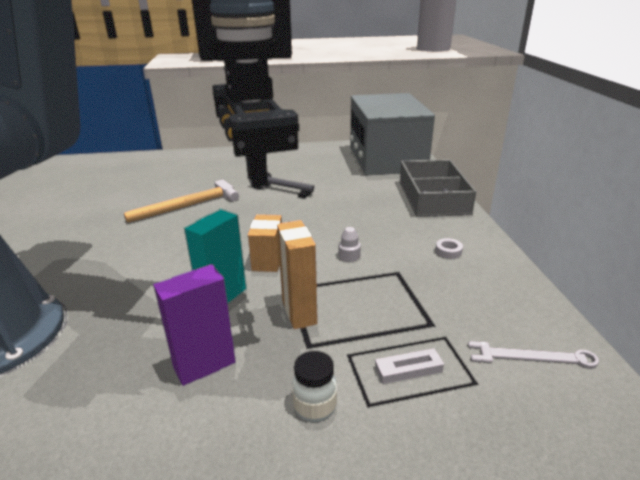

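Run:
```python
from h import *
np.set_printoptions(precision=4,suppress=True)
s=arm.get_state();p=cams.camera_params("wrist");R=s["eef_rot"]
for n,uv in dict(bl=(261,205),br=(367,205),tl=(260,152),tr=(366,152),turq=(280,270),turqtop=(239,223),purp=(381,259),purp2=(349,266)).items():
    X=ray(None,uv,.15,p);print(n,X,"tool",R.T@(X-s["eef_pos"]))
```

```text
bl [0.4583 0.0229 0.15  ] tool [ 0.0296 -0.0403  0.0915]
br [ 0.4732 -0.0564  0.15  ] tool [0.0296 0.0405 0.0915]
tl [0.497  0.0291 0.15  ] tool [ 0.0688 -0.0392  0.0915]
tr [ 0.5113 -0.0467  0.15  ] tool [0.0688 0.038  0.0915]
turq [0.4083 0.0004 0.15  ] tool [-0.0237 -0.0274  0.0915]
turqtop [0.4411 0.0377 0.15  ] tool [ 0.0155 -0.058   0.0915]
purp [ 0.4326 -0.0775  0.15  ] tool [-0.0142  0.0537  0.0915]
purp2 [ 0.422  -0.0536  0.15  ] tool [-0.0202  0.0282  0.0915]
```

Run:
```python
from h import *
np.set_printoptions(precision=4,suppress=True)
p=cams.camera_params("wrist");R=cv2.Rodrigues(p["rvec"])[0];print("cam",-R.T@p["tvec"],R[2])
for z in(0,.08,.1,.12,.15,.17):print(z,ray(None,(239,223),z,p),ray(None,(280,270),z,p))
o=S(680,208);print(ray(*o,0)); 
for z in (.1,.12,.13,.14,.15,.16):print(z,"side front corner",ray("side",(204,241),z),"right",ray("side",(243,221),z),"scene",ray("scene",(386,193),z),ray("scene",(404,186),z))
im=cv2.imread("pics/scene0.png")[140:280,270:460];cv2.imwrite("pics/tq.png",cv2.resize(im,None,fx=4,fy=4,interpolation=cv2.INTER_CUBIC))
im=cv2.imread("pics/si5.png")[180:400,140:340];cv2.imwrite("pics/tq2.png",cv2.resize(im,None,fx=2.7,fy=2.7,interpolation=cv2.INTER_CUBIC))
```

```text
cam [ 0.5156 -0.0079  0.403 ] [-0.2862 -0.0541 -0.9566]
0 [0.397  0.0648 0.    ] [0.3447 0.0054 0.    ]
0.08 [0.4205 0.0504 0.08  ] [0.3786 0.0028 0.08  ]
0.1 [0.4264 0.0467 0.1   ] [0.3871 0.0021 0.1   ]
0.12 [0.4323 0.0431 0.12  ] [0.3956 0.0014 0.12  ]
0.15 [0.4411 0.0377 0.15  ] [0.4083 0.0004 0.15  ]
0.17 [0.447  0.0341 0.17  ] [ 0.4168 -0.0002  0.17  ]
[0.3934 0.0675 0.    ]
0.1 side front corner [0.3377 0.0707 0.1   ] right [0.401  0.1324 0.1   ] scene [0.3123 0.0416 0.1   ] [0.2685 0.0637 0.1   ]
0.12 side front corner [0.3435 0.0357 0.12  ] right [0.4036 0.0943 0.12  ] scene [0.3475 0.0525 0.12  ] [0.3054 0.0739 0.12  ]
0.13 side front corner [0.3465 0.0182 0.13  ] right [0.405  0.0752 0.13  ] scene [0.3651 0.058  0.13  ] [0.3239 0.0789 0.13  ]
0.14 side front corner [0.3494 0.0007 0.14  ] right [0.4063 0.0562 0.14  ] scene [0.3827 0.0635 0.14  ] [0.3423 0.084  0.14  ]
0.15 side front corner [ 0.3523 -0.0168  0.15  ] right [0.4076 0.0371 0.15  ] scene [0.4003 0.069  0.15  ] [0.3608 0.089  0.15  ]
0.16 side front corner [ 0.3552 -0.0343  0.16  ] right [0.4089 0.018  0.16  ] scene [0.4179 0.0745 0.16  ] [0.3792 0.0941 0.16  ]
```

View pics/tq.png

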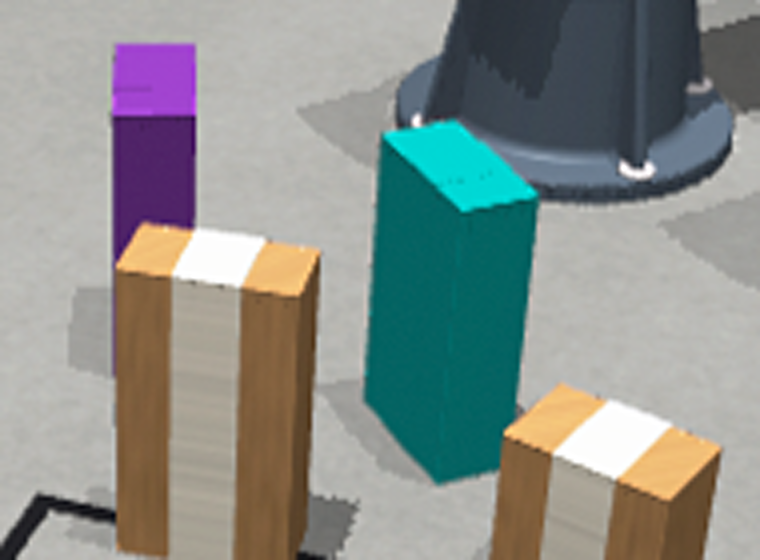

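View pics/tq2.png

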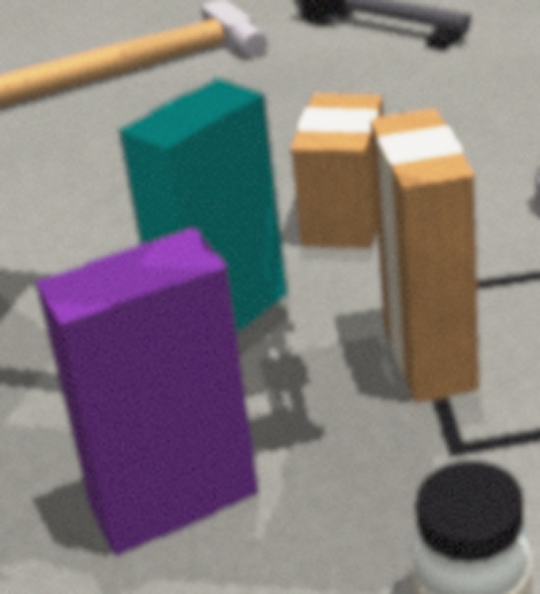

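The turquoise box's nearest corner is at (0.395, 0.066), and its top is below the gripper body, so there is room. The carton's back face is 30 mm ahead of the TCP and square to it. I'll descend to about z = 0.12.

Call:
{"name": "jog_arm", "arguments": {
  "travel": [
    [0,0,0.05],
    [0,0,0.1],
    [0,0,0.12],
    [0.005,0,0.12],
    [0.01,0,0.12],
    [0.01,0,0.12]
  ],
  "dr": [
    [0,0,0],
    [0,0,0],
    [0,0,0],
    [0,0,0],
    [0,0,0],
    [0,0,0]
  ],
  "claw": [20,20,20,20,20,20]
}}

```text
time_s: 7.32
eef_pos: [0.4478, -0.0208, 0.1227]
eef_rot: [[0.983, 0.184, 0.004], [0.184, -0.983, -0.001], [0.003, 0.002, -1.0]]
wrist_force: [-0.3, 0.3, 0.0]
width: 0.0176
```

Call:
{"name": "jog_arm", "arguments": {
  "travel": [
    [0.006,0,0],
    [0.012,0,0],
    [0.018,0,0],
    [0.024,0,0],
    [0.03,0,0],
    [0.036,0,0]
  ],
  "dr": [
    [0,0,0],
    [0,0,0],
    [0,0,0],
    [0,0,0],
    [0,0,0],
    [0,0,0]
  ],
  "claw": [20,20,20,20,20,20]
}}

```text
time_s: 8.07
eef_pos: [0.4819, -0.0139, 0.1215]
eef_rot: [[0.983, 0.183, 0.0], [0.183, -0.983, -0.0], [0.0, 0.0, -1.0]]
wrist_force: [0.1, 0.3, -0.4]
width: 0.0174
```

Run:
```python
from h import *
b=cams.read_camera("side")[:,:,::-1]
cv2.imwrite("pics/si6.png",b[120:420,140:540])
```

```text
(no output)
```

View pics/si6.png

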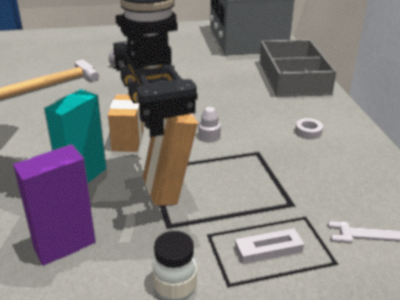

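The carton is tipping about its front foot edge without sliding. I'll continue gently.

Call:
{"name": "jog_arm", "arguments": {
  "travel": [
    [0.006,0,0],
    [0.012,0,0],
    [0.018,0,0],
    [0.02,0,0],
    [0.02,0,0],
    [0.02,0,0],
    [0.0,0,0],
    [0,0,0]
  ],
  "dr": [
    [0,0,0],
    [0,0,0],
    [0,0,0],
    [0,0,0],
    [0,0,0],
    [0,0,0],
    [0,0,0],
    [0,0,0]
  ],
  "claw": [20,20,20,20,20,20,20,20]
}}

```text
time_s: 9.12
eef_pos: [0.4796, -0.0137, 0.1214]
eef_rot: [[0.983, 0.182, -0.002], [0.182, -0.983, 0.001], [-0.002, -0.001, -1.0]]
wrist_force: [0.7, -0.3, 0.1]
width: 0.0173
```

Call:
{"name": "jog_arm", "arguments": {
  "travel": [
    [-0.01,0,-0.05],
    [-0.01,0,-0.1],
    [-0.01,0,-0.12],
    [-0.01,0,-0.12]
  ],
  "dr": [
    [0,0,0],
    [0,0,0],
    [0,0,0],
    [0,0,0]
  ],
  "claw": [20,20,20,20]
}}

```text
time_s: 9.62
eef_pos: [0.4733, -0.0161, 0.2433]
eef_rot: [[0.983, 0.183, 0.005], [0.183, -0.983, -0.001], [0.005, 0.002, -1.0]]
wrist_force: [0.4, 0.1, -0.1]
width: 0.0176
```

Run:
```python
from h import *
for n,(y,x,k) in dict(scene=(190,150,2.95),side=(210,240,3)).items():
    b=cams.read_camera(n)[:,:,::-1]
    b=b[190:370,150:420] if n=="scene" else b[210:410,240:490]
    cv2.imwrite(f"pics/{n}7.png",cv2.resize(b,None,fx=k,fy=k,interpolation=cv2.INTER_CUBIC))
```

```text
(no output)
```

View pics/scene7.png

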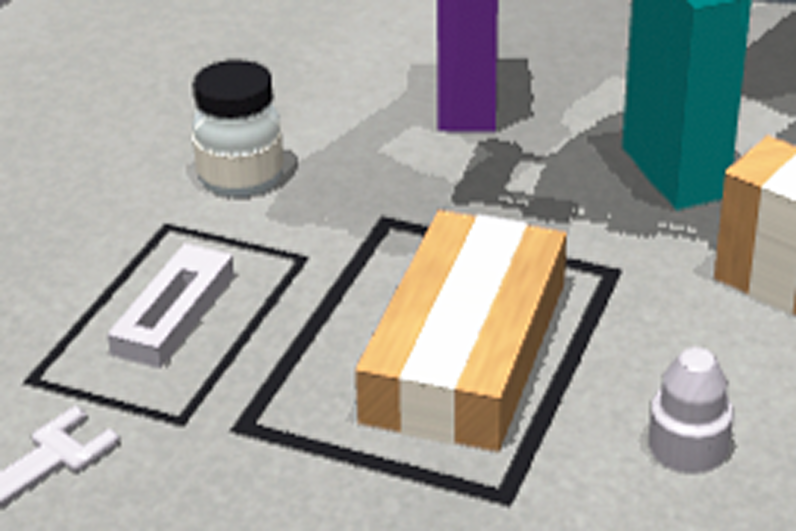

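View pics/side7.png

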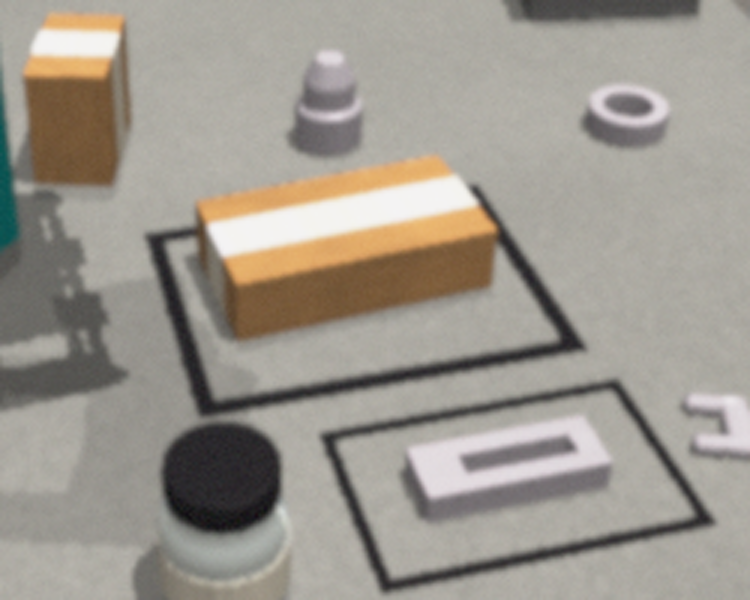

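The carton lies flat inside the big outline, and the clamp is inside the small one. I'll measure once to confirm.

Run:
```python
from h import *
np.set_printoptions(precision=4,suppress=True)
def loc(pose,X):
    c,s=np.cos(pose[2]),np.sin(pose[2]);return np.array([[c,s],[-s,c]])@(X[:2]-np.array(pose[:2]))
bay=(.584,-.0099,.1047);park=(.6306,-.1608,.1101)
a,b,h=.075,.04,.04
q,r=fit([(c,uv,l) for (c,uv),l in [(S(441,210),(-a,-b,h)),(S(567,235),(-a,b,h)),(S(357,374),(a,-b,h)),(S(503,400),(a,b,h)),(S(357,422),(a,-b,0)),(S(501,450),(a,b,0)),(D(197,203),(-a,b,h)),(D(233,283),(-a,-b,h)),(D(497,235),(a,-b,h)),(D(438,157),(a,b,h)),(D(238,338),(-a,-b,0))]],[.58,0,.15])
print(q,abs(r).max())
c,s=np.cos(q[2]),np.sin(q[2])
for x in(-a,a):
  for y in(-b,b): print("carton in bay",loc(bay,q[:2]+[c*x-s*y,s*x+c*y]))
a,b,h=.045,.016,.016
q,r=fit([(c,uv,l) for (c,uv),l in [(S(187,243),(-a,-b,h)),(S(234,256),(-a,b,h)),(S(109,340),(a,-b,h)),(S(160,351),(a,b,h)),(D(407,452),(-a,b,h)),(D(585,418),(a,b,h)),(D(610,458),(a,-b,h)),(D(428,497),(-a,-b,h))]],[.63,-.16,.1])
print(q,abs(r).max(),[loc(park,q[:2]+np.array([np.cos(q[2]),np.sin(q[2])])*x) for x in(-a,a)])
```

```text
[0.581  0.0071 0.1779] 2.8
carton in bay [-0.0731 -0.0282]
carton in bay [-0.0789  0.0516]
carton in bay [ 0.0765 -0.0172]
carton in bay [0.0707 0.0626]
[ 0.6285 -0.1612  0.1138] 2.2 [array([-0.0471, -0.0003]), array([0.0429, 0.    ])]
```

The carton's corners are at least 17 mm inside the ±105 × ±80 mm outline, and the clamp is centred in the small one.

```bash
python3 -c "
from station import arm
print(arm.get_state()['wrist_force']);print(arm.finish_job())"
```

```text
[0.31307048 0.15036432 0.44005385]
the job is handed in; nothing more can be done
None
```

The job is done and handed in at about 10 s of the 48 s allowed; no verdict came back.

- **Clamp:** I pushed it sideways with two parted fingertips into the small rectangle while the tall carton was still standing. By my last measurement its ends lie on the rectangle's centre line, about 33 to 37 mm inside its short sides.
- **Tall carton:** A slow push at about 120 mm height tipped it forward, and it now lies flat on its broad face. All corners measure at least 17 mm inside the big rectangle's outer edge.
- **Other things:** In the last pictures the short carton, nozzle and jar stand where they were. The two look-alikes, only partly in view there, looked unmoved too.
- **Robot:** At hand-in the gripper was about 0.24 m up, touching nothing. The forces read at the end of each move stayed under 3 N.

No check failed. In both position fits the two camera views differed by up to about 3 pixels, a few millimetres and well inside the margins. An early reading put the turquoise box too near the carton, because I took its bottom corner for its top. I checked it against the other cameras before lowering the gripper.

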